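# Count to the third gap of the cooling rack and push the blue part in

## Robot

A 6-joint arm with a two-finger parallel gripper is mounted at the origin on the work surface. World frame = base frame: x ahead of the robot, y to its left, z up, the work surface at z = 0. Lengths are in m, angles in rad, forces in N, time in s.
With the tool pointing down it reaches from about 0.4 to 0.825 m from the base axis. Payload 7 kg.
Tool frame: the origin (TCP) lies at the very end of the fingers, on their centre line; the grasp point (between the pads) lies 19 mm behind it; x points along the fingers, y is the direction in which the jaws open and shut, and the axes are right-handed (so a half turn about x gives the same grasp; the last joint's range is limited). The gripper opens to 88 mm and grips with 3 to 60 N. Pads are 19 mm wide; open, the fingers measure 130 mm over their backs; the gripper's body (78 mm by 193 mm) begins 47 mm behind the grasp point.
Start: joints at [1.485, 0.359, 0.012, 0, -1.224, -0.288], TCP at [0.246, 0.628, 0.227] pointing down, gripper open.
Joint ranges: [-3.07, 3.07], [-1.43, 2.12], [-1.02, 1.25], [-3.03, 1.67], [-3.05, -0], [-3.03, 3.03]. Speed limits (rad/s): [2.39, 2.39, 3.01, 3.14, 3.14, 3.14].

## Interface

Orientations are given as [roll, pitch, yaw] about the fixed x, y, z axes, in that order (R = Rz(yaw) Ry(pitch) Rx(roll)).
In Python, from station import arm gives the robot as it stands.
- The arm moves only by the shell command python3 -m inch 'ROWS' [OPENING] [FORCE]. ROWS is text: rows parted by semicolons, each of 6 numbers parted by spaces: the shift along the world's x, y, z in units of 30 mm (1.0 is 30 mm), then the turn, a rotation vector about the world's x, y, z in units of 5 degrees (1.0 is 5 degrees). In form: dx dy dz wx wy wz; .... A call has 1 to 12 rows; each row shifts and turns the commanded pose from where the row before left it; what a row does not reach is not made up. A row lasts 1/8 s, in which the tool goes at most 62.5 mm and 10.7 degrees, less where a joint would pass 70% of its speed; a pose out of reach is approached as far as the arm can. A call is refused whole if a number of a shift passes 1 or a number of a turn 1, either way. A call with a gripper value outside its range is refused whole. OPENING is the opening, from 0 (shut) to 1 (fully open), set as the call begins (- or left out, the last holds). The fingers move at their own pace and stop on an object; FORCE is the grip in N (left out, the last holds). Time passes only in rows, so rows that do not move let the fingers close. It gives the time, the measured TCP pose, the force and the opening at its end, in the units of the state.
- arm.get_state(): the state, without advancing time (a new reading comes with each control period).
- arm.grab_frame(name): name is "scene" or "top" or "wrist"; returns a dict with "frame" (420x560x3 uint8, red, green, blue), "range_z" (420x560 float32, m along the optical axis (not along the pixel's ray), 0 where there is no reading), "mtx" (3x3 intrinsics, pixels), "pose" (4x4, takes a point from camera to world coordinates). Camera axes: x right, y up, looking along -z (the intrinsics and any distortion apply to the point x, -y, -z); pixel columns grow to the right and rows downward; lengths in m; the calibration is good to about 2 mm. A picture is of the moment at which its call begins.
- arm.job_done(): hands the job in, once; it reports no verdict.
Trained networks look in a picture, given as the dict that the camera call returned (one of the last four; its "shot" number tells which), for a name from the list of things; names that differ only in an ending like _2 or _b are one class to them, and where a whole thing is asked for, a point or a joint stands for the part that bears it (a point fixed in the world has none). Each returns a list of dicts, best first, with "confidence" (0 to 1); they miss things now and then, are a little off and sometimes report something else, mostly with a low value. They report only what shows in the picture. A call takes as long as a camera call. They do not tell look-alikes from the thing itself.
- arm.search_frame(picture, target): "extent" ([centre column, centre row, width, height] as shares, 0 to 1, of the picture: columns of its width, rows of its height, round what is visible of it).
- arm.masks_of(picture, target): "mask" (420x560 bool, what is visible of it) and "extent" ([centre column, centre row, width, height] as shares, 0 to 1, of the picture: columns of its width, rows of its height, round what is visible of it).
- arm.place_of(picture, target): "position" ([column, row] as shares, 0 to 1, of the picture: columns of its width, rows of its height: a listed point, or the origin of a listed thing).
The state is a dict: "t": time; "q": joint angles; "qd": joint speeds; "joint_efforts": joint torques, N m; "eef_pos": TCP position; "ee_rot": TCP orientation; "force": force on the tool from outside, world axes, zero at the start; "moment": the same for the moment, N m; "width": finger opening in m.
Only numpy, scipy, OpenCV 4.12 (cv2) and the standard library are available. Lean on these libraries where they do the work, as an engineer would, in place of code of your own. Each camera call takes 0.05 s, during which the arm holds its last target. There are 200 camera calls.

## Task

Count the gaps of the divider rack from its red end, full ones included: run a fingertip along the metal rail at the back, touching it at the first, then the second, then the third gap, and no farther along. Then, with the fingertips, push the blue part along its lane and all the way home into that third gap, never lifting or tipping it. Leave the other two parts, the spray can and the screwdriver where they are.

Things in the scene. Friction and masses are not known exactly. Their poses are not given: they have to be found in the camera images.
- rack: Wooden divider rack fixed on the bench, 322 mm long (y). Origin on the bench surface; x points from its open front (-80 mm) to the back, y along the rail. Base top 12 mm above the bench. Six gaps centred at y = 130, 78, 26, -26, -78, -130 mm. A part home in a gap touches the back board (face at x = 58 mm): its centre is at x = 28 mm, its near end about flush with the fins
- lane (a point): Middle of the lane in front of the gaps, on the base top (rack x = -38 mm, y = 0), axes as the rack. The lane, 68 mm wide, runs along y between a low front lip (8 mm thick, top only 18 mm above the bench) and the fin noses; its two ends are open. Parts slide along it
- fin_front (a point): Nose of the middle fin, at its top, 40 mm above the bench (rack x = -4 mm, y = 0), axes as the rack. Seven white upright fins, 10 mm thick with round noses, 62 mm deep in x up to the back board, 52 mm apart, make the six gaps, each 42 mm wide
- cap_red: Red upright block at one end of the rail (30 x 24 x 66 mm high, fixed, origin at the centre of its underside), at rack x = 65 mm and y = +176 or -176 mm: it marks the end from which gaps are counted, and changes ends between runs
- cap_black: Black block of the same size at the other end of the rail
- blue_part: The blue plastic part to be pushed, loose (about 60 g), lying in the rack's lane, roughly with its length across the lane, pointing at the gaps, 60 x 36 x 26 mm high (60 along its own x), two small dark screw spots on top; origin at the centre of its underside
- blue_part_center (a point): Centre of the blue part, 13 mm above its underside; axes as the part
- yellow_part: Yellow loose part already lying in a gap, leave it there; 60 x 36 x 26 mm high (60 along its own x), two small dark screw spots on top; origin at the centre of its underside
- grey_part: Grey loose part already lying in a gap, leave it there; 60 x 36 x 26 mm high (60 along its own x), two small dark screw spots on top; origin at the centre of its underside
- spray_can: Spray can standing on the bench to the left of the rack, 66 mm diameter, 170 mm high, leave alone; origin at the centre of its underside
- scraper: Screwdriver lying on the bench to the right of the rack, leave alone
- rail_a: Section of the aluminium rail on top of the back board, 18 (x) x 52 (y) x 15 mm high, rigid, behind the gap at rack y = 130 mm; origin at the centre of its top face, 55 mm above the bench, axes as the rack. The six sections form one smooth straight rail, a black line between each two
- rail_b: Section of the aluminium rail on top of the back board, 18 (x) x 52 (y) x 15 mm high, rigid, behind the gap at rack y = 78 mm; origin at the centre of its top face, 55 mm above the bench, axes as the rack. The six sections form one smooth straight rail, a black line between each two
- rail_c: Section of the aluminium rail on top of the back board, 18 (x) x 52 (y) x 15 mm high, rigid, behind the gap at rack y = 26 mm; origin at the centre of its top face, 55 mm above the bench, axes as the rack. The six sections form one smooth straight rail, a black line between each two
- rail_d: Section of the aluminium rail on top of the back board, 18 (x) x 52 (y) x 15 mm high, rigid, behind the gap at rack y = -26 mm; origin at the centre of its top face, 55 mm above the bench, axes as the rack. The six sections form one smooth straight rail, a black line between each two
- rail_e: Section of the aluminium rail on top of the back board, 18 (x) x 52 (y) x 15 mm high, rigid, behind the gap at rack y = -78 mm; origin at the centre of its top face, 55 mm above the bench, axes as the rack. The six sections form one smooth straight rail, a black line between each two
- rail_f: Section of the aluminium rail on top of the back board, 18 (x) x 52 (y) x 15 mm high, rigid, behind the gap at rack y = -130 mm; origin at the centre of its top face, 55 mm above the bench, axes as the rack. The six sections form one smooth straight rail, a black line between each two
There are look-alikes about, which are no part of the job. Of the things that look like the blue_part, the middle-sized one is meant.

How it is judged:
By the outcome, as a careful person would: the job done as asked, in the order asked, and still so for the second after the job is handed in, with the robot touching nothing.
It also fails if it takes over 72 s, if anything falls off the work surface, if the arm or the gripper's body presses on something with over 40 N, if the wrist force passes 120 N, or if a joint passes its speed limit or range.

## Working session

There is one attempt and no reset: what is moved stays moved. The work goes in short steps, Python scripts to look and compute and a shell command to move; the robot and the scene stay as the last step left them, time stands still between calls to the robot, and variables do not carry over. Pictures are saved under pics/ and viewed, about 8 in all and at most 12, crops included, and the job is handed in when it is done.

```bash
mkdir -p pics
cat > h.py <<'E'
import numpy as np, cv2
from station import arm
def save(p,n,crop=None,s=1):
    f=p["frame"]
    if crop: f=f[crop[1]:crop[3],crop[0]:crop[2]]
    cv2.imwrite("pics/"+n,cv2.resize(f[:,:,::-1],None,fx=s,fy=s,interpolation=cv2.INTER_CUBIC))
def w(p,c,r,z=None):
    """pixel->world: by range, or on plane of height z"""
    K=p["mtx"];T=p["pose"]
    d=np.array([(c-K[0,2])/K[0,0],-(r-K[1,2])/K[1,1],-1.])
    if z is None: k=p["range_z"][int(round(r)),int(round(c))]
    else: k=(z-T[2,3])/(T[:3,:3]@d)[2]
    return T[:3,3]+T[:3,:3]@d*k
E
python3 - <<'E'
from h import *
np.set_printoptions(precision=4,suppress=True)
s=arm.get_state();print(s["t"],s["eef_pos"],s["ee_rot"],s["force"],s["width"])
for n in("top","scene"):
    p=arm.grab_frame(n);save(p,n+"0.png",s=1.4)
    print(n,p.keys(),p["pose"][:3,3])
    for t in("rack","lane","fin_front","cap_red","cap_black","blue_part","yellow_part","grey_part","rail_a"):
        for o in arm.place_of(p,t)[:7]:
            c,r=o["position"][0]*560,o["position"][1]*420
            print(t,round(o["confidence"],2),round(c),round(r),w(p,min(c,559),min(r,419)))
E
```

```text
0.0 [0.2463 0.6279 0.2256] [ 1.6684  1.569  -1.8471] [-0.5018 -0.0962  0.7922] 0.08769253614379989
top dict_keys(['frame', 'range_z', 'mtx', 'pose', 'shot']) [0.4429 0.0199 1.0368]
rack 0.9 263 198 [0.5847 0.0363 0.0124]
lane 0.93 261 215 [0.5401 0.0414 0.0131]
fin_front 0.78 263 197 [0.5888 0.0342 0.0123]
cap_red 0.75 333 184 [ 0.6147 -0.145   0.0651]
cap_black 0.52 206 161 [0.6735 0.1797 0.0646]
blue_part 0.9 169 161 [0.6827 0.2828 0.0313]
blue_part 0.74 222 204 [0.5679 0.1423 0.0368]
blue_part 0.51 226 266 [0.4073 0.1325 0.0183]
yellow_part 0.84 295 196 [ 0.5863 -0.0478  0.039 ]
grey_part 0.58 239 182 [0.6252 0.0986 0.0342]
rail_a 0.72 242 165 [0.6655 0.0884 0.0525]
rail_a 0.68 220 158 [0.6849 0.1456 0.0512]
rail_a 0.66 278 175 [ 0.6407 -0.0057  0.0518]
rail_a 0.65 319 180 [ 0.6261 -0.1092  0.0548]
rail_a 0.62 262 168 [0.6593 0.0381 0.0535]
rail_a 0.58 136 206 [0.5546 0.3435 0.0986]
rail_a 0.48 299 175 [ 0.6389 -0.0595  0.0535]
scene dict_keys(['frame', 'range_z', 'mtx', 'pose', 'shot']) [1.3134 0.2338 0.7874]
rack 0.71 275 234 [0.6058 0.027  0.014 ]
lane 0.56 283 223 [0.5672 0.0365 0.0137]
fin_front 0.72 277 222 [0.5939 0.0307 0.0435]
cap_red 0.58 197 227 [ 0.631  -0.1562  0.0185]
cap_red 0.26 302 248 [0.6729 0.1057 0.0576]
cap_black 0.67 334 280 [0.7039 0.1829 0.0115]
cap_black 0.51 429 253 [0.6051 0.3696 0.0374]
blue_part 0.92 324 234 [0.6044 0.1423 0.0411]
blue_part 0.57 381 290 [0.7242 0.2801 0.0339]
blue_part 0.54 332 190 [0.427  0.1309 0.0184]
blue_part 0.34 246 226 [ 0.6378 -0.0306  0.0568]
yellow_part 0.53 242 225 [ 0.637  -0.0404  0.058 ]
grey_part 0.67 303 250 [0.677  0.1091 0.0582]
rail_a 0.83 298 248 [0.6748 0.0981 0.0582]
rail_a 0.81 275 239 [0.6607 0.0438 0.0562]
rail_a 0.76 253 230 [ 0.643  -0.0127  0.0551]
rail_a 0.71 235 223 [ 0.6355 -0.0583  0.0583]
rail_a 0.57 316 253 [0.6793 0.1364 0.0582]
rail_a 0.48 210 218 [ 0.6314 -0.1191  0.056 ]
```

View pics/top0.png

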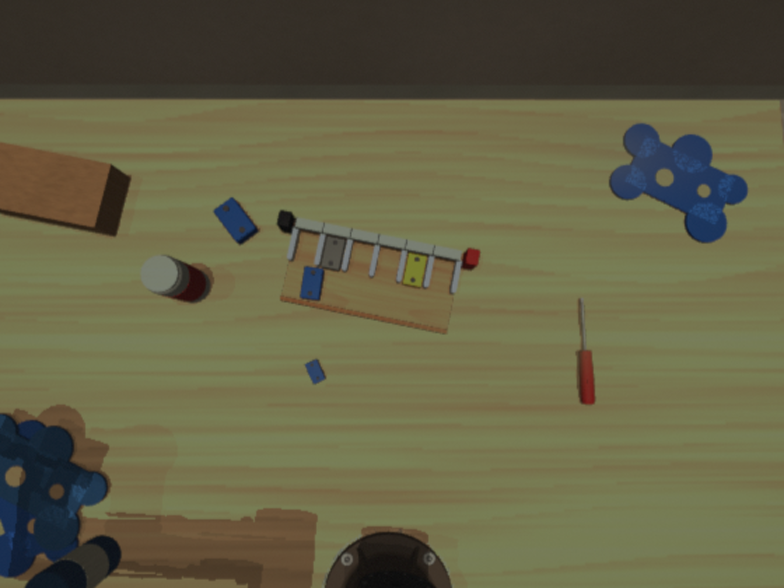

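View pics/scene0.png

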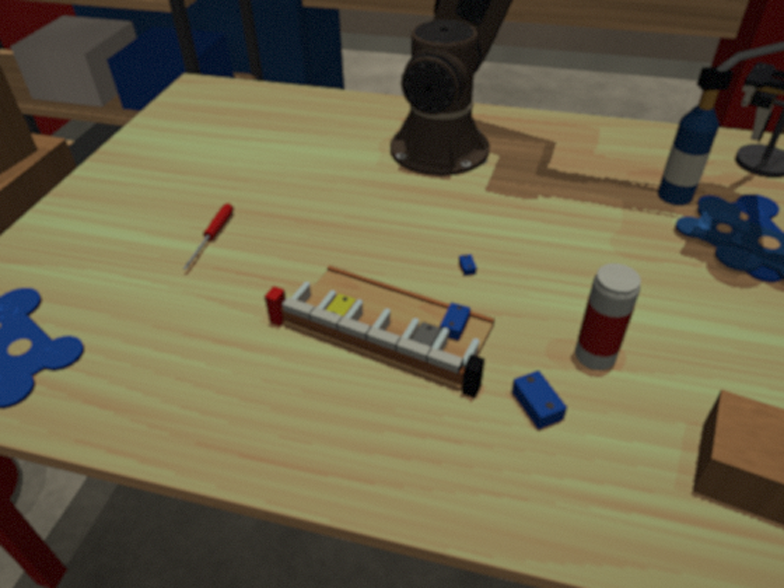

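Top: the rack runs across (285–470, 220–330), with the red cap at right (471,258) and the black cap at left. From red, gap 1 is empty, gap 2 holds yellow (414,270), and gap 3 is empty, at (388,260). The blue part (312,283) is in the lane. Its look-alikes are the bigger one (235,220) and the smaller one (316,371).

Run:
```python
from h import *
from scipy.spatial.transform import Rotation as Ro
np.set_printoptions(precision=4,suppress=True)
s=arm.get_state();R=Ro.from_euler("xyz",s["ee_rot"]).as_matrix();print("tool axes\n",R)
p=arm.grab_frame("scene")
rr,cc=np.mgrid[0:420,0:560]
K=p["mtx"];T=p["pose"];z=p["range_z"]
P=np.stack([(cc-K[0,2])/K[0,0]*z,-(rr-K[1,2])/K[1,1]*z,-z],-1)@T[:3,:3].T+T[:3,3]
# tall things in work region
m=(z>0)&(P[...,2]>.1)&(P[...,0]>.15)&(P[...,0]<.9)&(abs(P[...,1])<.9)
g={}
for x,y,h in P[m]:
    k=(round(x/.05),round(y/.05));g[k]=max(g.get(k,0),h)
print({(round(k[0]*.05,2),round(k[1]*.05,2)):round(float(v),2) for k,v in g.items()})
p=arm.grab_frame("top")
# rack fit: rail/cap/points in top view, on known heights
pts=[];
for t,z in(("rail_a",.055),):
    for o in arm.place_of(p,t)[:7]:
        q=w(p,o["position"][0]*560,o["position"][1]*420,z)
        if .6<q[0]<.72 and abs(q[1])<.2: pts.append(q[:2])
pts=np.array(sorted(pts,key=lambda q:-q[1]));print(pts)
d=np.polyfit(pts[:,1],pts[:,0],1);print("yaw",-np.arctan(d[0]),"mean",pts.mean(0))
f=cv2.cvtColor(p["frame"],cv2.COLOR_RGB2HSV)
for t in("blue_part","lane"):
    for o in arm.masks_of(p,t)[:4]:
        c=cv2.minAreaRect(np.argwhere(o["mask"])[:,::-1].astype(np.float32));b=cv2.boxPoints(c)
        q=np.array([w(p,*x,.038) for x in b]);print(t,o["confidence"],q.mean(0),q[1]-q[0],q[2]-q[1])
```

```text
tool axes
 [[-0.     -0.3651 -0.931 ]
 [ 0.0001 -0.931   0.3651]
 [-1.     -0.      0.    ]]
{(0.2, 0.55): 0.34, (0.2, 0.6): 0.34, (0.25, 0.55): 0.34, (0.25, 0.5): 0.34, (0.25, 0.6): 0.34, (0.55, 0.35): 0.17, (0.55, 0.4): 0.17, (0.6, 0.35): 0.18, (0.6, 0.4): 0.18}
[[ 0.6813  0.1399]
 [ 0.6652  0.0866]
 [ 0.6522  0.0361]
 [ 0.6443 -0.0041]
 [ 0.6316 -0.0657]
 [ 0.6278 -0.1165]]
yaw -0.20799680326895265 mean [0.6504 0.0127]
blue_part 0.79 [0.5731 0.1402 0.038 ] [ 0.0642 -0.0072  0.    ] [-0.0052 -0.0401  0.    ]
blue_part 0.7 [0.4094 0.1322 0.038 ] [ 0.0097 -0.023   0.    ] [-0.0352 -0.0155  0.    ]
blue_part 0.58 [0.6908 0.2842 0.038 ] [ 0.0316 -0.0391  0.    ] [-0.069  -0.0532  0.    ]
blue_part 0.27 [ 0.4443 -0.3624  0.038 ] [ 0.0024 -0.0304  0.    ] [-0.1897 -0.0073 -0.    ]
lane 0.7 [0.5867 0.0291 0.038 ] [ 0.158  -0.0292  0.    ] [-0.0664 -0.3195 -0.    ]
lane 0.57 [ 0.6388 -0.0601  0.038 ] [ 0.0205 -0.0042  0.    ] [-0.0104 -0.0504 -0.    ]
```

Run:
```python
from h import *
np.set_printoptions(precision=3,suppress=True)
p=arm.grab_frame("scene")
for c,r in((486,140),(486,110),(507,60),(540,50),(545,70)): print(c,r,w(p,c,r),w(p,c,r,0.))
p=arm.grab_frame("wrist");save(p,"w0.png");print(p["pose"])
```

```text
486 140 [0.116 0.521 0.025] [0.077 0.531 0.   ]
486 110 [0.108 0.497 0.115] [-0.099  0.542  0.   ]
507 60 [0.098 0.509 0.257] [-0.489  0.643  0.   ]
540 50 [0.213 0.544 0.336] [-0.608  0.775  0.   ]
545 70 [0.259 0.556 0.312] [-0.433  0.767  0.   ]
[[-0.366  0.901  0.235  0.309]
 [-0.931 -0.354 -0.093  0.603]
 [-0.001 -0.253  0.967  0.385]
 [ 0.     0.     0.     1.   ]]
```

View pics/w0.png

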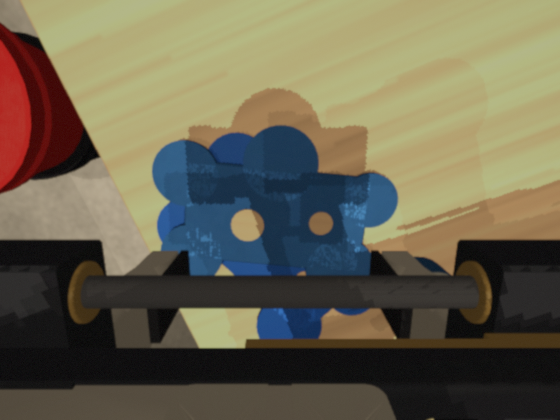

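The wrist camera sees the bench past the fingers, in the upper half of the image (rows under 240). I'll go over the left part of the rack and turn the jaws along rack x.

```bash
python3 -m inch '1 0 .3 0 0 -1;1 0 .3 0 0 -1;1 -1 .3 0 0 -1;1 -1 .3 0 0 -1;1 -1 .2 0 0 -1;1 -1 0 0 0 -1;1 -1 0 0 0 -1;1 -1 0 0 0 -1;1 -1 0 0 0 -1;1 -1 0 0 0 -1;1 -1 0 0 0 -1;.5 -1 0 0 0 -1' 0 20; python3 -m inch '0 -1 0 0 0 -1;0 -1 0 0 0 -1;0 -1 0 0 0 -1;0 -1 0 0 0 -1;0 -.4 0 0 0 0;0 0 0 0 0 0'
python3 - <<'E'
from h import *
np.set_printoptions(precision=4,suppress=True)
p=arm.grab_frame("wrist");save(p,"w1.png");print(p["pose"])
for t in("lane","fin_front","cap_red","cap_black","blue_part","yellow_part","grey_part","rail_a"):
    for o in arm.place_of(p,t)[:7]:
        c,r=o["position"][0]*560,o["position"][1]*420
        print(t,round(o["confidence"],2),round(c),round(r),w(p,min(c,559),min(r,419)))
E
```

```text
t: 2.85
eef_pos: [0.5927, 0.3271, 0.2681]
ee_rot: [2.46, 1.57, -2.106]
force: [-0.4, 0.2, -0.8]
width: 0.0004
t: 3.6
eef_pos: [0.5916, 0.196, 0.2688]
ee_rot: [-0.657, 1.57, 0.714]
force: [-0.7, 1.0, 0.6]
width: 0.0005
[[-0.9802 -0.1918 -0.0499  0.5774]
 [ 0.1982 -0.9482 -0.2484  0.1291]
 [ 0.0003 -0.2534  0.9674  0.4268]
 [ 0.      0.      0.      1.    ]]
lane 0.93 289 35 [0.5484 0.0391 0.0126]
fin_front 0.77 253 28 [0.5851 0.0293 0.0346]
cap_black 0.83 202 193 [0.6718 0.181  0.0617]
blue_part 0.69 285 134 [0.5732 0.1396 0.0383]
blue_part 0.69 421 101 [0.4165 0.1354 0.0179]
grey_part 0.7 232 108 [0.6239 0.1022 0.0385]
rail_a 0.81 189 107 [0.6645 0.0933 0.0548]
rail_a 0.73 180 50 [0.6592 0.0392 0.0538]
rail_a 0.56 189 156 [0.6774 0.141  0.0549]
```

View pics/w1.png

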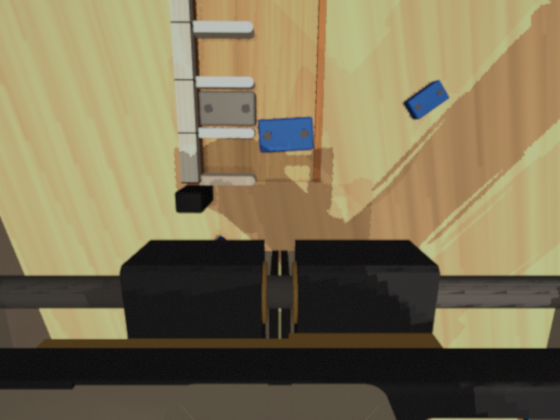

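Fingers are shut. Blue is at (286,134) in the lane, yawed slightly to the rack, next to grey's gap. I'll fit the rack from the depth of the rail and fin tops.

```bash
cat >> h.py <<'E'
def cloud(p):
    rr,cc=np.mgrid[0:420,0:560];K=p["mtx"];T=p["pose"];z=p["range_z"]
    P=np.stack([(cc-K[0,2])/K[0,0]*z,-(rr-K[1,2])/K[1,1]*z,-z],-1)@T[:3,:3].T+T[:3,3]
    P[z<=0]=np.nan;return P
E
python3 - <<'E'
from h import *
np.set_printoptions(precision=4,suppress=True)
p=arm.grab_frame("wrist");P=cloud(p)
def rect(q):
    (c,s,a)=cv2.minAreaRect((q[:,:2]*1000).astype(np.float32));return np.array(c),np.array(s),a
z=P[...,2];reg=(P[...,0]>.48)&(P[...,0]<.75)&(P[...,1]>-.2)&(P[...,1]<.172)
rail=P[reg&(z>.0495)&(z<.06)&(P[...,0]>.63)];print("rail",len(rail),rect(rail))
d=np.polyfit(rail[:,1],rail[:,0],1);print("yaw",-np.arctan(d[0]),rail.mean(0))
a=-np.arctan(d[0]);R=np.array([[np.cos(a),-np.sin(a)],[np.sin(a),np.cos(a)]])
rl=rail[:,:2]@R;print("rail x in rot frame",np.percentile(rl[:,0],[1,50,99]),"y",np.percentile(rl[:,1],[1,99]))
f=cv2.cvtColor(p["frame"],cv2.COLOR_RGB2HSV)
white=reg&(f[...,1]<60)&(f[...,2]>110)&(z>.03)&(z<.048)&(P[...,0]<.66)
n,l,st,_=cv2.connectedComponentsWithStats(white.astype(np.uint8))
for i in range(1,n):
    if st[i,4]>80: q=P[l==i][:,:2]@R;print("fin",st[i,4],np.percentile(q,[2,98],axis=0))
blue=reg&(f[...,0]>100)&(f[...,0]<130)&(f[...,1]>120)&(z>.03)
b=P[blue];print("blue",len(b),rect(b),np.median(b[:,2]))
base=reg&(z>.005)&(z<.022)
q=P[base][:,:2]@R;print("base x",np.percentile(q[:,0],[.5,1]), "zrange")
K=p["mtx"];T=p["pose"]
s=arm.get_state();c=T[:3,:3].T@(np.array(s["eef_pos"])-T[:3,3]);print("tcp px",K[0,2]+K[0,0]*c[0]/-c[2],K[1,2]-K[1,1]*c[1]/-c[2],-c[2])
for r in(245,270,300,330): print(r,p["range_z"][r,[140,200,250,266,273,280,290,310,400]])
E
```

```text
rail 3475 (array([666.0578,  83.2548]), array([175.0253,  19.1752]), 78.04035949707031)
yaw -0.2032143304392778 [0.6646 0.0782 0.0547]
rail x in rot frame [0.6265 0.6351 0.6446] y [0.1301 0.302 ]
fin 706 [[0.5687 0.142 ]
 [0.6261 0.1521]]
fin 631 [[0.5686 0.1944]
 [0.626  0.204 ]]
fin 1569 [[0.5689 0.209 ]
 [0.6226 0.2407]]
fin 468 [[0.5683 0.2462]
 [0.6212 0.2553]]
blue 1539 (array([572.6518, 139.9636]), array([33.6724, 57.9903]), 81.73379516601562) 0.037941213170989474
base x [0.4913 0.4918] zrange
tcp px 277.8034648545972 269.38853816788514 0.1700902427513352
245 [0.4491 0.0875 0.0887 0.4492 0.4494 0.4508 0.4507 0.0876 0.0879]
270 [0.0734 0.0743 0.0738 0.0808 0.1445 0.4576 0.1517 0.0731 0.0747]
300 [0.0743 0.0759 0.0766 0.079  0.0819 0.0818 0.0824 0.074  0.074 ]
330 [0.0774 0.0766 0.0777 0.103  0.1264 0.48   0.1262 0.0778 0.0771]
```

```bash
python3 -m inch '.16 -1 0 0 0 0;.1 -1 0 0 0 0;.1 -1 0 0 0 0;.1 -1 0 0 0 0;.1 -1 0 0 0 0;.1 -1 0 0 0 0;.1 -1 0 0 0 0;.1 -1 0 0 0 0;.1 -1 -.8 0 0 0;.2 -1 -1 0 0 0;0 -.25 -1 0 0 0;0 0 -1 0 0 0'; python3 -m inch '0 0 -1 0 0 0;0 0 -1 0 0 0;0 0 -.6 0 0 0;0 0 0 0 0 0;0 0 0 0 0 0'
python3 - <<'E'
from h import *
p=arm.grab_frame("scene");save(p,"s2.png",(120,130,400,340),2.5)
print(arm.get_state()["eef_pos"],arm.get_state()["force"])
E
```

```text
t: 5.6
eef_pos: [0.6263, -0.112, 0.1535]
ee_rot: [-2.121, 1.571, -0.751]
force: [0.2, 0.1, 0.4]
width: 0.0005
t: 6.22
eef_pos: [0.6272, -0.1111, 0.0777]
ee_rot: [-1.475, 1.569, -0.103]
force: [-0.3, 0.5, 0.1]
width: 0.0005
[ 0.62724571 -0.11111698  0.07795129] [-0.24190383 -0.05383403  0.43803662]
```

View pics/s2.png

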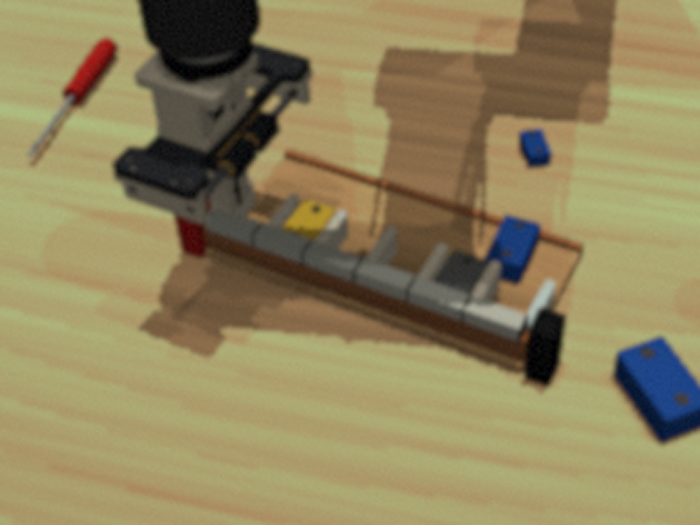

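The fingers (around 235,200) stand over the first rail section beside the red cap. Next I go down to it in small steps.

```bash
python3 -m inch '0 0 -.3 0 0 0;0 0 -.25 0 0 0;0 0 -.1 0 0 0;0 0 0 0 0 0';python3 -m inch '0 0 -.05 0 0 0;0 0 -.05 0 0 0;0 0 0 0 0 0'
```

```text
t: 6.78
eef_pos: [0.6261, -0.1112, 0.0567]
ee_rot: [1.914, 1.57, -2.998]
force: [-0.3, 0.1, -0.3]
width: 0.0001
t: 7.15
eef_pos: [0.6265, -0.1112, 0.0553]
ee_rot: [-1.649, 1.57, -0.277]
force: [-3.4, 0.9, 7.3]
width: 0.0007
```

Contact at 7 N on section 1. Sliding to the second.

```bash
python3 -m inch '.07 .34 0 0 0 0;.07 .34 0 0 0 0;.07 .34 0 0 0 0;.07 .34 0 0 0 0;.07 .34 0 0 0 0;0 0 0 0 0 0;0 0 0 0 0 0'
```

```text
t: 8.02
eef_pos: [0.6378, -0.0598, 0.0553]
ee_rot: [-1.316, 1.569, 0.056]
force: [-1.0, 1.5, 6.3]
width: 0.0007
```

```bash
python3 -m inch '.07 .32 0 0 0 0;.07 .32 0 0 0 0;.07 .32 0 0 0 0;.07 .32 0 0 0 0;.07 .32 0 0 0 0;0 0 0 0 0 0;0 0 0 0 0 0';python3 -m inch '0 0 .5 0 0 0;0 0 1 0 0 0;0 0 1 0 0 0;0 0 1 0 0 0;0 0 0 0 0 0'
```

```text
t: 8.9
eef_pos: [0.6482, -0.012, 0.0554]
ee_rot: [-1.328, 1.569, 0.044]
force: [-2.3, 0.5, 6.0]
width: 0.0006
t: 9.52
eef_pos: [0.649, -0.0119, 0.163]
ee_rot: [-1.208, 1.565, 0.164]
force: [-0.4, 0.7, -0.1]
width: 0.0002
```

```bash
python3 -m inch '-.35 1 0 0 0 0;-.35 1 0 0 0 0;-.35 1 0 0 0 0;-.35 1 0 0 0 0;-.35 1 0 0 0 0;-.35 1 0 0 0 0;-.17 .35 0 0 0 0;0 0 -1 0 0 0;0 0 -1 0 0 0;0 0 -1 0 0 0;0 0 -.7 0 0 0;0 0 0 0 0 0'
python3 - <<'E'
from h import *
p=arm.grab_frame("scene");save(p,"s3.png",(120,130,400,340),2.5)
print(arm.get_state()["eef_pos"],arm.get_state()["force"])
E
```

```text
t: 11.02
eef_pos: [0.578, 0.1771, 0.0464]
ee_rot: [2.334, 1.567, -2.579]
force: [0.0, -0.1, 0.1]
width: 0.0003
[0.57893338 0.17767116 0.04768567] [ 0.32876503 -0.48793762  0.7563311 ]
```

View pics/s3.png

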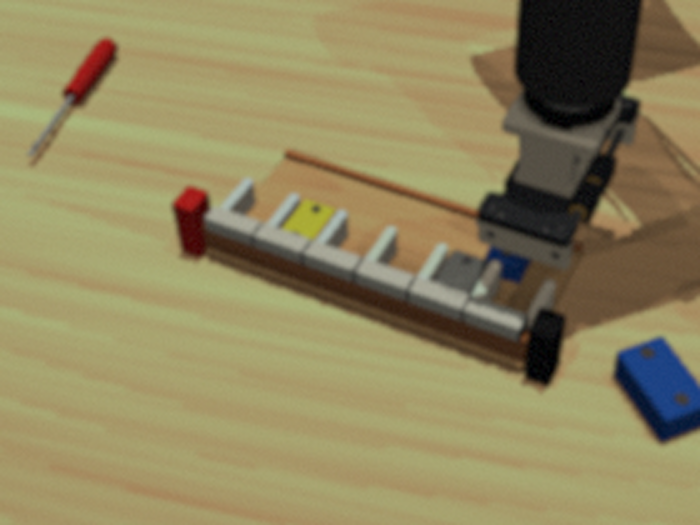

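The tool is left of the blue part in the lane, clear of black cap and fin. Going down to about 20 mm.

```bash
python3 -m inch '0.07 .03 -.45 0 0 0;0 0 -.4 0 0 0;0 0 0 0 0 0;0 0 0 0 0 0';python3 -m inch '-.04 -.2 0 0 0 0;-.04 -.2 0 0 0 0;-.03 -.15 0 0 0 0;0 0 0 0 0 0'
```

```text
t: 11.58
eef_pos: [0.5814, 0.1793, 0.0227]
ee_rot: [-2.532, 1.571, -1.16]
force: [-0.3, 1.0, 0.2]
width: 0.0003
t: 12.08
eef_pos: [0.5779, 0.1623, 0.0227]
ee_rot: [-0.664, 1.571, 0.707]
force: [0.3, -0.2, 0.3]
width: 0.0006
```

```bash
python3 -m inch '-.055 -.26 0 0 0 0;-.055 -.26 0 0 0 0;-.055 -.26 0 0 0 0;-.055 -.26 0 0 0 0;-.055 -.26 0 0 0 0;-.055 -.26 0 0 0 0;-.055 -.26 0 0 0 0;-.055 -.26 0 0 0 0;-.055 -.26 0 0 0 0;-.055 -.26 0 0 0 0;-.055 -.26 0 0 0 0;0 0 0 0 0 0'
cat >> h.py <<'E'
a=-.2032;O=np.array([.5889,.0288]);RR=np.array([[np.cos(a),-np.sin(a)],[np.sin(a),np.cos(a)]])
def rk(q): return (np.asarray(q)[...,:2]-O)@RR*1000
def blue(p):
    P=cloud(p);f=cv2.cvtColor(p["frame"],cv2.COLOR_RGB2HSV);q=rk(P);z=P[...,2]
    m=(f[...,0]>100)&(f[...,0]<130)&(f[...,1]>110)&(z>.031)&(z<.046)&(abs(q[...,1])<160)&(abs(q[...,0])<85)
    if m.sum()<10: return None
    (c,s,t)=cv2.minAreaRect(q[m].astype(np.float32))
    return m.sum(),np.round(c,1),np.round(s,1),round(t,1),np.round(np.percentile(q[m],[1,99],axis=0),1).tolist(),round(float(np.median(z[m])),4)
E
python3 - <<'E'
from h import *
for n in("wrist","top","scene"):
    p=arm.grab_frame(n);print(n,blue(p));
    if n!="top": save(p,n+"4.png",(120,130,400,340) if n=="scene" else None,2.5 if n=="scene" else 1)
s=arm.get_state();print(s["eef_pos"],rk(s["eef_pos"]),s["force"])
a=cv2.resize(cv2.imread("pics/wrist4.png"),(400,300));b=cv2.resize(cv2.imread("pics/scene4.png"),(400,300));cv2.imwrite("pics/c4.png",np.hstack([a,b]))
E
```

```text
t: 13.58
eef_pos: [0.5593, 0.0761, 0.0224]
ee_rot: [2.216, 1.57, -2.696]
force: [0.3, -0.5, 0.4]
width: 0.0006
wrist (np.int64(8776), array([-39.8,  11. ]), array([59. , 37.8]), 0.3, [[-68.2, -7.8], [-11.3, 25.5]], 0.0378)
top (np.int64(77), array([-39.9,   0.4]), array([55.8,  9.8]), 0.1, [[-67.4, -4.5], [-13.8, 4.9]], 0.0367)
scene None
[0.55969753 0.076865   0.02244031] [-38.30138281  41.182912  ] [ 0.12574539 -0.40367611 -0.6209815 ]
```

View pics/c4.png

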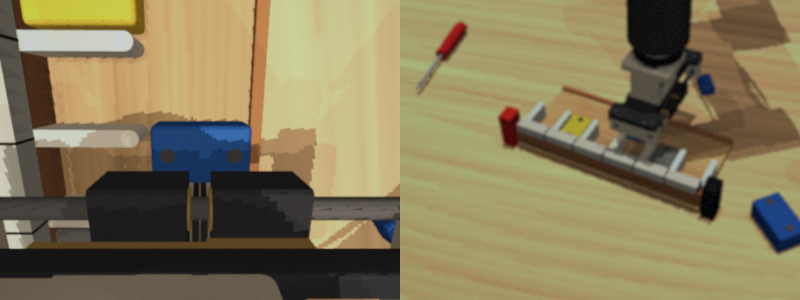

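Wrist view (left half): blue at (200,150) is square to the rack and flat, with its front edge just at the middle fin (137 row). The gap before yellow is the third. Pushing about 33 mm more.

```bash
python3 -m inch '-.045 -.22 0 0 0 0;-.045 -.22 0 0 0 0;-.045 -.22 0 0 0 0;-.045 -.22 0 0 0 0;-.045 -.22 0 0 0 0;0 0 0 0 0 0'
cat >> h.py <<'E'
def fins(p):
    P=cloud(p);f=cv2.cvtColor(p["frame"],cv2.COLOR_RGB2HSV);q=rk(P);z=P[...,2]
    m=(f[...,1]<70)&(f[...,2]>90)&(z>.035)&(z<.045)&(q[...,0]>-10)&(q[...,0]<40)&(abs(q[...,1])<165)
    n,l,st,_=cv2.connectedComponentsWithStats(m.astype(np.uint8))
    return [(int(st[i,4]),np.round(np.percentile(q[l==i],[2,98],axis=0),1).tolist()) for i in range(1,n) if st[i,4]>100]
E
python3 - <<'E'
from h import *
p=arm.grab_frame("wrist");print(blue(p));print(*fins(p),sep="\n")
s=arm.get_state();print(s["eef_pos"],rk(s["eef_pos"]),s["force"])
E
```

```text
t: 14.48
eef_pos: [0.5529, 0.0433, 0.0226]
ee_rot: [2.164, 1.571, -2.748]
force: [0.2, 0.8, 0.3]
width: 0.0
(np.int64(8784), array([-40. , -23.6]), array([58.7, 35.6]), 0.1, [[-68.5, -41.3], [-11.6, -7.9]], 0.0378)
(2539, [[-3.7, -104.8], [38.9, -99.2]])
(391, [[0.5, -82.0], [8.1, -74.8]])
(2868, [[-3.4, -57.4], [39.2, -47.7]])
(522, [[27.5, -5.8], [39.7, 2.3]])
[0.55303746 0.043621   0.02258605] [-38.11564062   7.27885111] [-0.28070594 -0.13540343  0.10335586]
```

```bash
python3 -m inch '-.01 -.05 0 0 0 0;-.008 -.037 0 0 0 0;0 0 0 0 0 0;0 0 0 0 0 0'
python3 - <<'E'
from h import *
p=arm.grab_frame("wrist");print(blue(p));print(*fins(p),sep="\n")
s=arm.get_state();print(s["eef_pos"],rk(s["eef_pos"]),s["force"])
E
```

```text
t: 15.02
eef_pos: [0.5526, 0.0414, 0.0225]
ee_rot: [2.995, 1.571, -1.916]
force: [-0.3, 0.3, 0.4]
width: 0.0003
(np.int64(8651), array([-40.1, -23.9]), array([58.6, 37.9]), 0.4, [[-68.4, -42.6], [-11.6, -9.2]], 0.0378)
(3215, [[-3.6, -106.6], [39.1, -99.2]])
(380, [[0.4, -82.1], [7.9, -74.7]])
(2855, [[-3.3, -57.4], [39.1, -47.6]])
(381, [[29.7, -5.8], [39.7, 0.4]])
[0.55258965 0.04141078 0.02257598] [-38.10820804   5.0237317 ] [ 0.41191299  0.68614986 -1.52390196]
```

```bash
python3 -m inch '-.007 -.035 0 0 0 0;0 0 0 0 0 0;.05 .25 0 0 0 0;.05 .3 0 0 0 0;0 0 .8 0 0 0;0 0 1 0 0 0;-.9 -.35 .5 0 0 0;-.9 -.35 0 0 0 0;-.85 -.35 0 0 0 0;0 0 0 0 0 0;0 0 0 0 0 0'
python3 - <<'E'
from h import *
for n in("top","wrist","scene"):
    p=arm.grab_frame(n);print(n,blue(p));print(*fins(p)[:3],sep="\n")
    if n=="wrist": save(p,"w5.png")
s=arm.get_state();print(s["eef_pos"],rk(s["eef_pos"]),s["force"])
E
```

```text
t: 16.45
eef_pos: [0.4766, 0.0259, 0.0919]
ee_rot: [-1.094, 1.57, 0.278]
force: [-0.1, 0.3, -0.2]
width: -0.0
top None
(149, [[-1.0, 65.0], [39.5, 94.4]])
wrist (np.int64(3140), array([-40.9, -27.2]), array([59. , 33.9]), 0.4, [[-70.1, -43.8], [-12.2, -14.6]], 0.0377)
(1475, [[-4.4, -158.4], [39.3, -151.1]])
(1439, [[-4.0, -109.0], [39.2, -99.5]])
(135, [[0.6, -81.9], [7.8, -74.9]])
scene (np.int64(236), array([-33.9, -24.5]), array([33.1, 58.4]), 89.6, [[-60.1, -40.2], [-5.8, -9.6]], 0.0394)

[0.47651411 0.02574503 0.09148541] [-109.45713317  -25.67210082] [ 0.58933114 -0.21300898 -1.32118289]
```

View pics/w5.png

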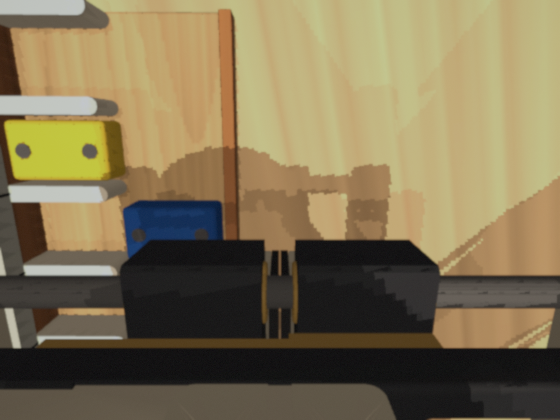

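Blue's far side is at Y≈-44, centred on the third gap, just past the fin at (65,265). Going down outside the lip and approaching slowly.

```bash
python3 -m inch '0 0 -1 0 0 0;0 0 -.9 0 0 0;0 0 -.3 0 0 0;0 0 0 0 0 0;0 0 0 0 0 0';python3 -m inch '.26 -.053 0 0 0 0;.26 -.053 0 0 0 0;.26 -.053 0 0 0 0;.26 -.053 0 0 0 0;.26 -.053 0 0 0 0;0 0 0 0 0 0'
python3 - <<'E'
from h import *
p=arm.grab_frame("wrist");print(blue(p));
p=arm.grab_frame("scene");print(blue(p));save(p,"s6.png",(190,150,350,270),4)
s=arm.get_state();print(s["eef_pos"],rk(s["eef_pos"]),s["force"])
E
```

```text
t: 17.23
eef_pos: [0.4766, 0.0256, 0.0263]
ee_rot: [-1.046, 1.57, 0.326]
force: [-1.0, -0.3, 0.4]
width: -0.0
t: 17.98
eef_pos: [0.5155, 0.0172, 0.0254]
ee_rot: [-1.469, 1.571, -0.098]
force: [-0.7, 0.3, 0.3]
width: 0.0005
(np.int64(817), array([-15.9, -38.8]), array([65.1, 29.3]), 32.3, [[-47.4, -44.3], [4.8, -10.9]], 0.0372)
(np.int64(184), array([-17.2, -25. ]), array([30.7, 58.8]), 89.3, [[-42.4, -39.7], [11.0, -9.8]], 0.0395)
[0.51480705 0.01724657 0.0254101 ] [-70.23701619 -26.26801957] [ 0.10181546 -0.03440738 -0.26882203]
```

View pics/s6.png

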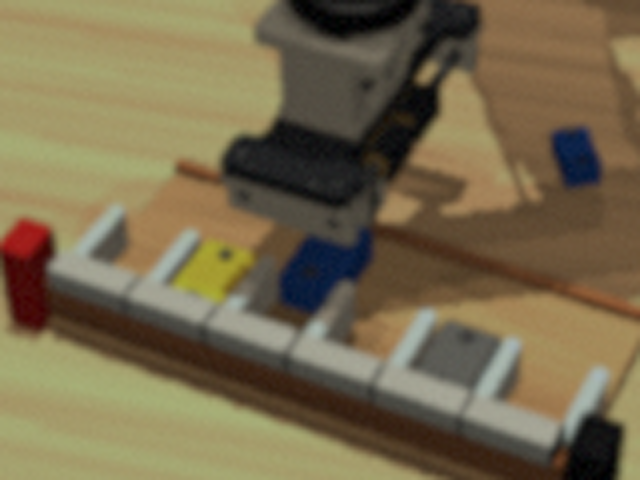

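Blue has entered the third gap squarely, at (325,270). Pushing on.

```bash
python3 -m inch '.26 -.053 0 0 0 0;.26 -.053 0 0 0 0;.26 -.053 0 0 0 0;.26 -.053 0 0 0 0;.2 -.041 0 0 0 0;0 0 0 0 0 0'
python3 - <<'E'
from h import *
p=arm.grab_frame("scene");print(blue(p))
s=arm.get_state();print(s["eef_pos"],rk(s["eef_pos"]),s["force"])
E
```

```text
t: 18.82
eef_pos: [0.5526, 0.0097, 0.0255]
ee_rot: [-1.305, 1.571, 0.066]
force: [-0.9, -0.7, 0.4]
width: 0.0004
(np.int64(124), array([ 17.4, -24.9]), array([51.6, 30.3]), 0.2, [[-6.9, -39.5], [42.5, -9.8]], 0.04)
[0.55217911 0.00967558 0.02548202] [-32.10599163 -26.14139128] [0.11406507 0.11415598 0.7366441 ]
```

```bash
python3 -m inch '.1 -.02 0 0 0 0;.1 -.02 0 0 0 0;0 0 0 0 0 0'; python3 -m inch '.06 -.012 0 0 0 0;0 0 0 0 0 0'
python3 - <<'E'
from h import *
p=arm.grab_frame("scene");print(blue(p))
s=arm.get_state();print(s["eef_pos"],rk(s["eef_pos"]),s["force"])
E
```

```text
t: 19.25
eef_pos: [0.5583, 0.0086, 0.0256]
ee_rot: [-1.225, 1.571, 0.146]
force: [-0.1, 0.2, 0.7]
width: 0.0005
t: 19.5
eef_pos: [0.56, 0.0082, 0.0256]
ee_rot: [-1.36, 1.571, 0.011]
force: [-0.6, 0.2, -0.1]
width: 0.0007
(np.int64(96), array([ 20.2, -24.2]), array([30.3, 44.8]), 86.1, [[0.5, -39.7], [41.9, -10.1]], 0.0395)
[0.55994423 0.0082194  0.02557372] [-24.20677253 -26.00058124] [ 0.29717704  1.14615246 -0.35408515]
```

```bash
for i in 1; do python3 -m inch '.05 -.01 0 0 0 0;.05 -.01 0 0 0 0;0 0 0 0 0 0'; done
```

```text
t: 19.92
eef_pos: [0.5631, 0.0076, 0.0256]
ee_rot: [-1.212, 1.571, 0.159]
force: [-0.5, -0.2, -0.0]
width: 0.0005
```

```bash
python3 -m inch '.04 -.008 0 0 0 0;0 0 0 0 0 0'
```

```text
t: 20.18
eef_pos: [0.5641, 0.0073, 0.0255]
ee_rot: [-1.739, 1.571, -0.367]
force: [0.5, -0.3, -0.5]
width: 0.0005
```

```bash
python3 -m inch '.04 -.008 0 0 0 0;0 0 0 0 0 0'
```

```text
t: 20.42
eef_pos: [0.5654, 0.0071, 0.0255]
ee_rot: [-1.294, 1.571, 0.077]
force: [0.4, -0.0, -0.5]
width: 0.0004
```

```bash
python3 -m inch '.04 -.008 0 0 0 0;0 0 0 0 0 0'
```

```text
t: 20.68
eef_pos: [0.5666, 0.0069, 0.0256]
ee_rot: [-1.16, 1.571, 0.212]
force: [-0.0, -0.2, -0.4]
width: 0.0003
```

```bash
python3 -m inch '.04 -.008 0 0 0 0;0 0 0 0 0 0'
python3 - <<'E'
from h import *
p=arm.grab_frame("wrist");print(blue(p));print(*fins(p)[:5],sep="\n")
p=arm.grab_frame("scene");print(blue(p))
s=arm.get_state();print(rk(s["eef_pos"]),s["force"])
a=p["frame"][160:250,220:320];cv2.imwrite("pics/s7.png",cv2.resize(a[:,:,::-1],None,fx=6,fy=6,interpolation=cv2.INTER_CUBIC))
E
```

```text
t: 20.92
eef_pos: [0.5667, 0.0067, 0.0255]
ee_rot: [1.759, 1.569, 3.131]
force: [-4.8, 2.1, 4.2]
width: 0.0003
(np.int64(620), array([ 37.4, -38. ]), array([63. , 28.2]), 33.6, [[42.3, -43.6], [56.7, -10.2]], 0.0372)
(3044, [[-3.0, -109.2], [39.1, -99.4]])
(2513, [[-2.7, -57.5], [39.1, -47.7]])
(np.int64(70), array([ 24.6, -25.3]), array([39. , 29.9]), 1.5, [[6.1, -39.9], [43.3, -10.5]], 0.0398)
[-17.2993296 -26.081562 ] [-3.75973511  2.19702496  2.78491942]
```

View pics/s7.png

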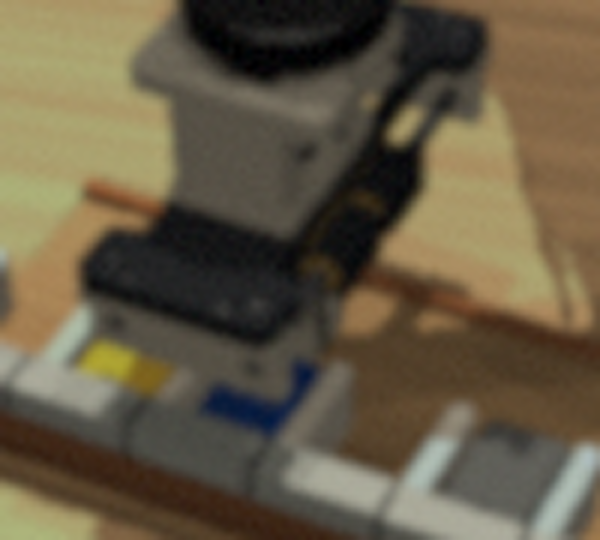

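Contact at about 5 N, with blue's far end at X≈57–58 mm: it's against the back board. Backing off, lifting, and checking.

```bash
python3 -m inch '-.15 .03 0 0 0 0;-.5 .1 0 0 0 0;-.9 .18 0 0 0 0;-.6 .12 .5 0 0 0;-.2 0 1 0 0 0;0 .8 1 0 0 0;0 1 1 0 0 0;0 1 1 0 0 0;0 1 0 0 0 0;0 1 0 0 0 0;0 0 0 0 0 0;0 0 0 0 0 0'
python3 - <<'E'
from h import *
p=arm.grab_frame("top");print(blue(p));save(p,"t8.png",(180,130,360,250),4)
p=arm.grab_frame("scene");print(blue(p))
p=arm.grab_frame("wrist");print(blue(p));print(*fins(p),sep="\n")
for t in("blue_part","yellow_part","grey_part"):
    for o in arm.place_of(p,t)[:3]:
        c,r=o["position"][0]*560,o["position"][1]*420;print(t,round(o["confidence"],2),rk(w(p,c,r)))
s=arm.get_state();print(s["eef_pos"],s["force"])
E
```

```text
t: 22.52
eef_pos: [0.4964, 0.1632, 0.1603]
ee_rot: [2.275, 1.57, -2.636]
force: [-1.2, -0.6, 0.9]
width: 0.0007
(np.int64(261), array([ 27.1, -23.4]), array([58. , 33.6]), 0.4, [[-1.4, -39.5], [55.7, -7.0]], 0.0371)
(np.int64(152), array([ 23.9, -26. ]), array([31.7, 37.2]), 87.9, [[6.3, -41.5], [42.0, -10.4]], 0.0398)
(np.int64(4153), array([ 27.7, -25.3]), array([36.5, 61.9]), 89.5, [[-2.5, -41.7], [55.8, -7.4]], 0.0376)
(105, [[4.6, -29.0], [11.3, -21.4]])
(898, [[-3.9, -4.8], [39.1, 4.8]])
(781, [[-3.7, 46.8], [39.1, 56.7]])
(2345, [[-2.7, 61.5], [39.1, 95.1]])
(701, [[-3.3, 98.7], [39.0, 108.1]])
(429, [[8.9, 150.4], [39.4, 160.1]])
blue_part 0.92 [-86.09683113  86.69643153]
blue_part 0.77 [ 16.33406007 -19.67754489]
blue_part 0.66 [-191.19390843   66.0393571 ]
grey_part 0.62 [10.36946362 74.62640613]
[0.49710803 0.16298351 0.16055145] [-0.51686239  0.05644463 -0.64619989]
```

View pics/t8.png

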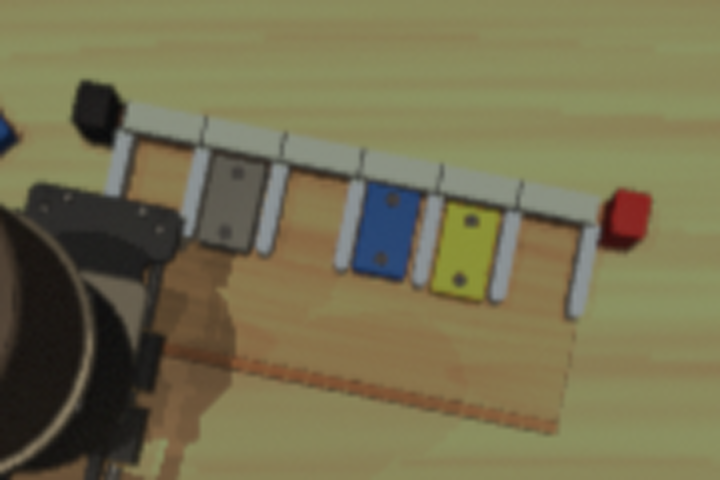

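The view from above shows blue at (385,230), home against the back board in the third gap from red. Yellow and grey are still in their gaps. Handing in.

```bash
python3 -c "
from station import arm
print(arm.job_done())"
```

```text
the job is handed in; nothing more can be done
None
```

The blue part is home in the third gap from the red end, and the job was handed in at about 23 s of the 72 s allowed; no verdict comes back.

- **Counting:** I ran the closed fingertips along the rail in one light pass (about 6–7 N). They went from the first section through the second to the third, and I lifted there without going farther.
- **Pushing:** I pushed the blue part along the lane from its side until it was centred on the third gap. I then pushed it in from the front until the force rose to about 5 N against the back board, and backed off.

**Last checks:**
- **Position:** the wrist camera put the blue part's centre at about x = 27.7, y = −25.3 mm in the rack, against the ideal 28, −26. It lies flat and straight.
- **Disagreements:** the top camera read y = −23.4 mm and the scene camera x = 23.9 mm. I put both down to coarse or partly hidden views. The trained network placed the blue part at x = 16, y = −20 mm, which disagrees with the depth fit and the picture, so I ignored it.
- **Other parts:** the last picture shows yellow and grey still in their gaps. The spray can and screwdriver were not in that last crop, but the arm never went near them.
- **Clearance:** the robot was clear of everything at hand-in.

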